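Pack the lathe set-up tray

ROBOT

A 6-joint arm with a two-finger parallel gripper is mounted at the origin on a cart in front of the work surface, level with it; the furniture and walls round the work are solid. World frame = base frame: x ahead of the robot, y to its left, z up, the work surface at z = 0. Lengths are in m, angles in rad, forces in N, time in s.
With the tool pointing down it reaches from about 0.35 to 0.85 m from the base axis. Payload 8.1 kg.
Tool frame: the origin (TCP) lies at the centre of the arm's flange, where the gripper is bolted on; the fingertips stand 186 mm ahead of it and the grasp point (between the pads) lies 167 mm ahead of it (robot.grasp_offset is the distance from the TCP to the grasp point, in m); z points along the fingers, y is the line along which they close (so a half turn about z gives the same grasp; the last joint's range is limited). The gripper opens to 93 mm and grips with 3 to 60 N. Pads are 15 mm wide; open, the fingers measure 128 mm over their backs; the gripper's body (75 mm by 188 mm) begins 65 mm behind the grasp point.
Start: joints at [-1.412, 0.13, 1.488, -0, 1.523, -0.085], TCP at [0.145, -0.582, 0.405] pointing down, gripper open.
Joint ranges: [-2.96, 2.96], [-0.89, 2.26], [0.02, 2.5], [-1.34, 4.48], [0, 2.73], [-2.66, 2.66]. Speed limits (rad/s): [2.39, 2.39, 2.79, 3.14, 3.14, 3.14].

INTERFACE

Orientations are given as a rotation vector (axis times angle).
In Python, from plant import robot gives the robot as it stands.
- The arm moves only by the tool drive_tool, never from a script. Its argument "moves" is one flat list of numbers, 7 for each row, row after row: the finger opening in mm, from 0 to 93, then the shift along the tool's x, y, z in mm, then the turn, a rotation vector about the tool's x, y, z in degrees. A call has 1 to 8 rows; each row shifts and turns the commanded pose from where the row before left it, along the tool's axes as they then stand; what a row does not reach is not made up. A row lasts 1/10 s, in which the tool goes at most 50 mm and 8.59 degrees, less where a joint would pass 70% of its speed; a pose out of reach is approached as far as the arm can. A call is refused whole if a number of a shift passes 50 or a number of a turn 8.59, either way. A call with a gripper value outside its range is refused whole. The fingers move at their own pace and stop on an object; "grip_force" is the grip in N (left out, the last holds). Time passes only in rows, so rows that do not move let the fingers close. It gives the time, the measured TCP pose, the force, the opening and the grip force at its end, in the units of the state.
- robot.read_state(): the state, without advancing time (a new reading comes with each control period).
- robot.read_camera(name): name is "side" or "top"; returns a dict with "color" (480x640x3 uint8, red, green, blue), "depth" (480x640 float32, m along the optical axis (not along the pixel's ray), 0 where there is no reading), "mtx" (3x3 intrinsics, pixels), "R" (3x3) and "t" (3): a world point X has camera coordinates R X + t. Camera axes: x right, y down, z forward; pixel columns grow to the right and rows downward; lengths in m; the calibration is good to about 2 mm. A picture is of the moment at which its call begins.
- robot.close_job(): hands the job in; it is judged then, once.
The state is a dict: "t": time; "q": joint angles; "dq": joint speeds; "joint_torque": joint torques, N m; "tool_pos": TCP position; "orientation": TCP orientation; "force": force on the tool from outside, world axes, zero at the start; "wrist_torque": the same for the moment, N m; "opening": finger opening in m; "gripper_force": force on a finger pad.
Only numpy, scipy, OpenCV 4.12 (cv2) and the standard library are available. Lean on these libraries where they do the work, as an engineer would, in place of code of your own. Each camera call takes 0.05 s, during which the arm holds its last target. There are 200 camera calls.

TASK

Pack the lathe set-up tray for the next shift: snap each of the two wood-handled chisels down into the spring clip of the bay made for its length, handle in the clip and blade in the saddle, and put each of the two turned spacer rings over the post that fits its bore, so that it lies flat on its board. The red-handled rasp and the roll of tape do not belong in the tray: leave them where they lie.

Things in the scene. Friction and masses are not known exactly. Their poses are not given: they have to be found in the camera images.
- chisel_long: Longer chisel, loose, lying flat: 240 mm long, round wooden handle 27 mm thick, 0.14 kg. Origin: mid-length, middle of its underside; y axis towards the handle end, z up. Handle at y 10 to 120 mm, blade at y -120 to 10 mm (4 to 11 mm either side, underside 10 mm above the handle's underside, at most 8 mm thick). Grip across the handle at y = 50 mm, near the centre of mass.
- chisel_short: The shorter chisel, loose, of the same make and cross-section: 210 mm overall, 0.14 kg. Origin and axes as for the longer one. The handle spans y = -5 to +105 mm, the blade y = -105 to -5 mm. Grip it at about y = +35 mm.
- ring_wide: Light grey turned spacer ring lying flat, loose: outer diameter 64 mm, bore 44 mm, 24 mm tall, about 0.32 kg. Origin: centre of its underside, z up.
- ring_narrow: Black turned spacer ring lying flat, loose: outer diameter 68 mm, bore only 24 mm, 18 mm tall, about 0.45 kg. Origin: centre of its underside, z up.
- tape_roll: Roll of tan masking tape lying flat, loose, ring-shaped too: outer diameter 68 mm, bore about 56 mm, 24 mm tall. Stays where it is. Origin: centre of its underside.
- rasp: Rasp with a red handle, loose: 275 mm long, 27 mm over the handle. Stays where it is. Origin: midway along its length, in the middle of its underside; y axis towards the handle end.
- bay_long: Board for the longer chisel, fixed in the fixed plywood tray: 276 x 72 x 10 mm, 256 mm between its end stops. Origin: centre of its underside, 6 mm above the table; y axis to the handle end, z up. Chisel home: origin at x = 0, y = 0 (8 mm play along y), y axes alike, its underside at z = 13 mm. Spring clip round the handle at y 90 to 106 mm; blade saddle at y = -62 mm.
- bay_short: Like bay_long, for the shorter chisel: 246 mm long, 226 between stops, clip at y 75 to 91 mm, saddle at y = -62 mm. Both bays, z from the origin: stops up to 32 mm; clip = two sprung steel jaws, mouth 43 mm wide at z = 63 mm, narrowing to 22 mm at lips (z = 44 mm) that close over the handle; passing them takes about 10 N straight down. Saddle floor z = 22 mm, cheeks to 40 mm, 22 mm apart, flaring to 39.
- post_thick: Board 86 (x) by 124 (y) by 10 mm fixed in the tray, with an upright aluminium post in the middle: 34 mm diameter, 42 mm tall above the board, its top 14 mm tapering to 18 mm. For the ring with the 44 mm bore. Origin: on the post's axis, at the board's underside, 6 mm above the table (board's top at z = 10 mm); y axis along the bays, to their handle ends.
- post_thin: Board like the other post board, with a post of 16 mm diameter, 42 mm tall, its top 14 mm tapering to 8 mm. For the ring with the 24 mm bore. Same origin and axes.
Not all that is in view belongs to the job. What is shaped like the ring_narrow but purple is not meant.

How it is judged:
By the outcome, as a careful person would: the job done as asked, in the order asked, and still so for the second after the job is handed in, with the robot touching nothing.
It also fails if it takes over 106 s, if anything falls off the work surface, if the arm or the gripper's body presses on something with over 40 N, if the wrist force passes 120 N, or if a joint passes its speed limit or range.

## Working session

There is one attempt and no reset: what is moved stays moved. The work goes in short steps, Python scripts to look and compute and a tool call to move; the robot and the scene stay as the last step left them, time stands still between calls to the robot, and variables do not carry over. Pictures are saved under pics/ and viewed, at most 14 in all, crops included, and the job is handed in when it is done.

Besides the shell and the picture viewer there is one more tool, called after "Request:" as name(argument=value, ...) on one line, values as JSON. drive_tool: Moves the arm, as the interface text tells. Its arguments: {"type":"object","properties":{"moves":{"type":"array","items":{"type":"number"}},"grip_force":{"type":"number"}},"required":["moves"]}

```bash
ls; mkdir -p pics; python3 - <<'E'
from plant import robot
import cv2,numpy as np
for n in("side","top"):
    c=robot.read_camera(n); np.savez(f"{n}0.npz",**c)
    cv2.imwrite(f"pics/{n}0.png",c["color"][...,::-1])
    print(n,c["mtx"].tolist(),np.round(c["R"],3).tolist(),np.round(c["t"],3).tolist(),np.round(-c["R"].T@c["t"],3))
s=robot.read_state();print(s)
E
```

```text
pics
side [[610.7409100608502, 0.0, 325.14159259186175], [0.0, 610.7409100608502, 230.47365904855005], [0.0, 0.0, 1.0]] [[0.991, 0.133, -0.022], [0.067, -0.629, -0.774], [-0.117, 0.766, -0.632]] [-0.609, -0.0, 1.695] [ 0.802 -1.216  1.058]
top [[497.73932794359337, 0.0, 321.7181842654375], [0.0, 497.73932794359337, 232.5202421641331], [0.0, 0.0, 1.0]] [[-0.024, -1.0, -0.004], [-0.99, 0.024, -0.138], [0.138, 0.001, -0.99]] [0.007, 0.637, 1.025] [ 0.49  -0.009  1.103]
{'t': 0.1, 'q': array([-1.41237134e+00,  1.31075272e-01,  1.48916775e+00,  3.88528423e-05,
        1.52301063e+00, -8.54188306e-02]), 'dq': array([-0.000184  , -0.00213903, -0.00111384,  0.00091641, -0.00073711,
       -0.00032084]), 'joint_torque': array([ 2.43081042e-03, -5.61337388e+01, -4.93096375e+01,  7.69724767e-02,
        2.91104161e-02, -7.99923669e-05]), 'tool_pos': array([ 0.14484579, -0.58204013,  0.40379973]), 'orientation': array([-3.11662313e+00, -3.81875732e-01,  3.42835182e-05]), 'force': array([ 0.5066364 , -0.13384551,  0.72055937]), 'wrist_torque': array([-0.03248656,  0.02829812, -0.01482937]), 'gripper_force': 0.0, 'opening': 0.0932014899913615}
```

View pics/top0.png

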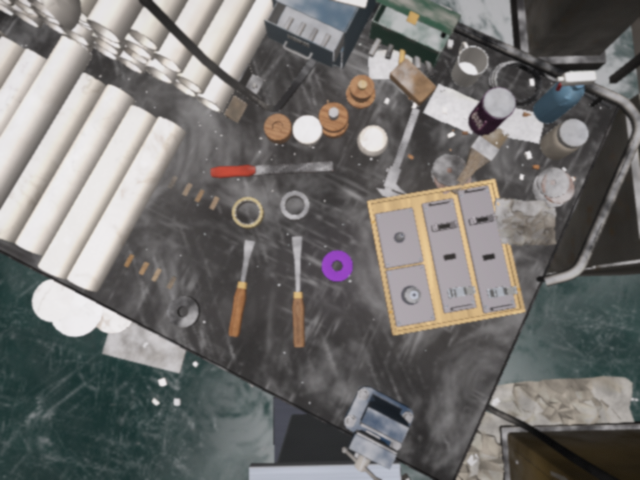

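View pics/side0.png

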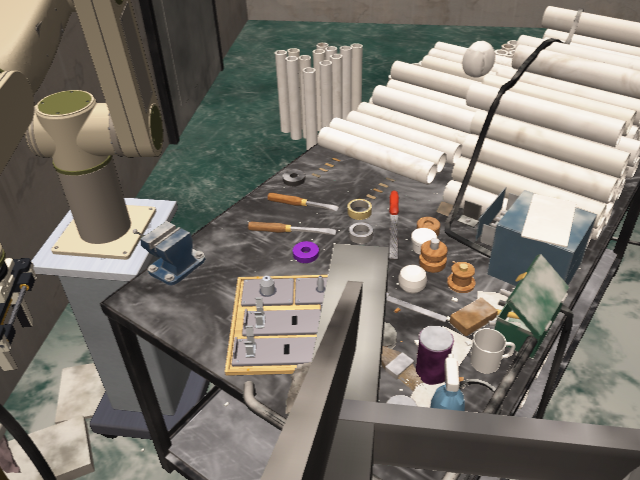

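The top view shows the chisels at about (240,290) and (297,290) with handles toward the robot, and the grey ring at (294,205). The tape is at (247,211), the black ring at (186,311), and the purple decoy at (337,265). The tray is at (445,255), with clips at (458,293) and (497,293) and posts at (400,237) thin and (411,295) thick. In the side view a big grey beam near the camera hides the right part of the tray, so I need to know where it stands.

```bash
cat > h.py <<'E'
import numpy as np,cv2
from plant import robot
def cloud(c):
    h,w=c["depth"].shape; u,v=np.meshgrid(np.arange(w),np.arange(h)); d=c["depth"]
    K=c["mtx"]; p=np.stack([(u-K[0,2])/K[0,0]*d,(v-K[1,2])/K[1,1]*d,d],-1)
    P=(p-c["t"])@c["R"]; P[d==0]=np.nan; return P
def ray(c,u,v,z):
    K=c["mtx"]; d=c["R"].T@np.array([(u-K[0,2])/K[0,0],(v-K[1,2])/K[1,1],1.]); o=-c["R"].T@c["t"]
    return o+d*(z-o[2])/d[2]
def proj(c,X):
    p=c["R"]@np.asarray(X)+c["t"]; p=c["mtx"]@p; return p[:2]/p[2]
E
python3 - <<'E'
from h import *
t=dict(np.load("top0.npz"));s=dict(np.load("side0.npz"))
P=cloud(t);S=cloud(s)
for n,(u,v) in dict(table1=(270,350),ls=(241,296),ls2=(236,325),b1=(248,250),ll=(297,300),ll2=(298,335),lb=(297,245),black=(175,311),grey=(284,205),purple=(327,265),tape=(234,212),thin=(400,237),thick=(411,295),bd=(400,260),bay1=(430,220),wood=(435,320)).items(): print(n,P[v,u].round(3))
for u,v in [(280,460),(335,320),(355,290),(360,400),(365,260),(500,430),(310,440),(150,150)]: print((u,v),S[v,u].round(3))
# crops
a=cv2.resize(t["color"][170:350,350:540],None,fx=4,fy=3.3,interpolation=3)
cv2.imwrite("pics/tray.png",cv2.resize(t["color"][170:345,350:540],None,fx=3.4,fy=3.4,interpolation=2)[...,::-1])
cv2.imwrite("pics/obj.png",cv2.resize(t["color"][150:355,140:370],None,fx=2.9,fy=2.9,interpolation=2)[...,::-1])
E
```

```text
table1 [ 0.389  0.11  -0.002]
ls [0.506 0.169 0.026]
ls2 [0.445 0.18  0.023]
b1 [0.606 0.155 0.014]
ll [0.495 0.049 0.021]
ll2 [0.421 0.048 0.024]
lb [0.615 0.047 0.016]
black [0.477 0.313 0.016]
grey [0.703 0.074 0.024]
purple [ 0.569 -0.018  0.013]
tape [0.691 0.185 0.021]
thin [ 0.622 -0.175  0.051]
thick [ 0.499 -0.191  0.057]
bd [ 0.576 -0.178  0.014]
bay1 [ 0.663 -0.248  0.016]
wood [ 0.445 -0.249  0.007]
(280, 460) [ 0.783 -1.156  0.951]
(335, 320) [ 0.783 -1.071  0.898]
(355, 290) [ 0.786 -1.029  0.871]
(360, 400) [ 0.792 -1.073  0.856]
(365, 260) [ 0.787 -0.991  0.855]
(500, 430) [ 0.845 -1.082  0.857]
(310, 440) [ 0.787 -1.148  0.945]
(150, 150) [ 0.208 -0.042  0.299]
```

View pics/tray.png

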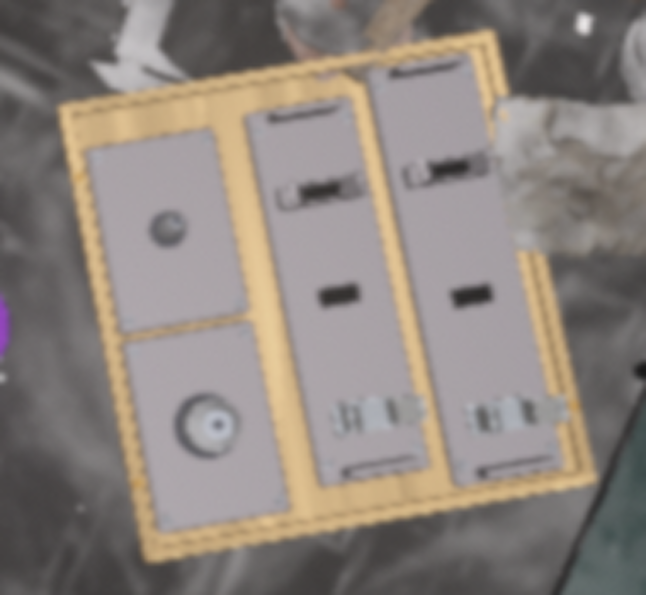

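View pics/obj.png

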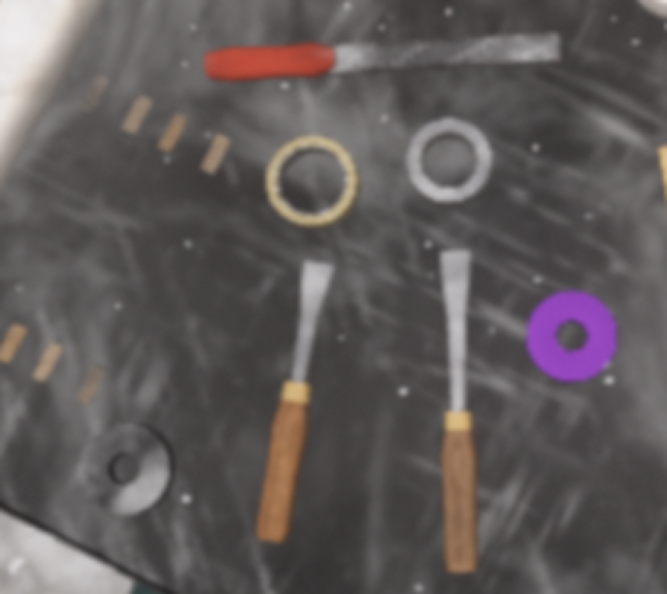

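The crops separate the candidates:
- **Wood-handled chisels:** the one at top (297,290) is about 111 px long, so it is the longer. The one at (240,290) is about 97 px, so it is the shorter. The rasp is red.
- **Rings:** the light grey one at (294,205) is ring_wide. The tan one at (247,211) is the tape. Black (186,311) is ring_narrow, and purple (337,265) is the decoy.
- **Bays:** the right-hand one is bay_long and the left-hand one bay_short. The thick post is the lower one.
- **Side-view beam:** it is about 0.9 m high near the camera, so it is out of the way.

Next I measure.

```bash
cat > meas.py <<'E'
from h import *
def cont(m,c,box):
    mm=np.zeros(m.shape,np.uint8);x0,x1,y0,y1=box;mm[y0:y1,x0:x1]=m[y0:y1,x0:x1]
    mm=cv2.morphologyEx(mm.astype(np.uint8),cv2.MORPH_OPEN,np.ones((3,3)))
    return max(cv2.findContours(mm,0,1)[0],key=cv2.contourArea)
def wr(c,k,z): return np.array([ray(c,*q,z)[:2] for q in k[:,0]],np.float32)
def rect(w):
    (a,b),(l,k),g=cv2.minAreaRect(w); bx=cv2.boxPoints(((a,b),(l,k),g)); e=bx[1]-bx[0];f=bx[2]-bx[1]
    d=e if np.hypot(*e)>np.hypot(*f) else f
    d=d*np.sign(d[0]); return np.round([a,b,max(l,k),min(l,k),np.degrees(np.arctan2(d[1],d[0]))],4)
E
python3 - <<'E'
from meas import *
t=dict(np.load("top0.npz"));s=dict(np.load("side0.npz"))
P=cloud(t);S=cloud(s)
H=cv2.cvtColor(t["color"],cv2.COLOR_RGB2HSV);G=cv2.cvtColor(s["color"],cv2.COLOR_RGB2HSV)
wood=(H[...,0]<25)&(H[...,1]>90)&(H[...,2]>70)
ws=(G[...,0]<25)&(G[...,1]>90)&(G[...,2]>70)
for n,b,bs in(("long",(275,325,270,355),(240,318,215,240)),("short",(220,265,270,345),(260,335,185,215))):
    k=cont(wood,t,b);r=rect(wr(t,k,.0135));ks=cont(ws,s,bs);r2=rect(wr(s,ks,.0135))
    m=cv2.drawContours(np.zeros(wood.shape,np.uint8),[k],-1,1,-1)>0
    ms=cv2.drawContours(np.zeros(wood.shape,np.uint8),[ks],-1,1,-1)>0
    print(n,"top",r,"side",r2,"z90",np.nanpercentile(P[m][:,2],90).round(4),np.nanpercentile(S[ms][:,2],90).round(4))
# whole chisel / rings from height mask
hm=np.nan_to_num(P[...,2])>.008
for n,b,z in(("long all",(275,325,225,355),.0135),("short all",(220,265,230,345),.0135),("grey",(277,313,187,224),.024),("black",(165,208,290,332),.018),("tape",(225,267,192,230),.024)):
    k=cont(hm,t,b);w=wr(t,k,z);c,r=cv2.minEnclosingCircle(w)
    print(n,rect(w),"circ",np.round(c,4),round(r,4))
vb=t["color"]
brd=(H[...,1]<45)&(H[...,2]>110)&(np.abs(np.nan_to_num(P[...,2])-.016)<.012)
for n,b in(("short",(418,480,185,325)),("long",(455,520,175,320)),("thin",(370,425,200,270)),("thick",(380,440,264,335))):
    print("board",n,rect(wr(t,cont(brd,t,b),.016)))
Q=P[165:345,360:540].reshape(-1,3);Q=Q[Q[:,2]>.034]
import scipy.cluster.hierarchy as hc
L=hc.fcluster(hc.linkage(Q[:,:2],"single"),.008,"distance")
for i in set(L):
    q=Q[L==i]
    if len(q)>5: print(len(q),"mid",((q.max(0)+q.min(0))/2).round(4),"mean",q.mean(0).round(4),"ext",np.ptp(q,0).round(3),"zmax",q[:,2].max().round(3))
q=P[190:245,500:555].reshape(-1,3);print("stone zmax",np.nanmax(q[:,2]))
print("table z",np.nanmedian(P[340:360,260:290,2]),np.nanmedian(S[200:215,220:250,2]))
E
```

```text
long top [ 0.4534  0.0475  0.1129  0.0217 -0.91  ] side [0.454  0.0476 0.1205 0.0396 0.4133] z90 0.0268 0.0258
short top [  0.4784   0.1783   0.1165   0.0261 -10.4072] side [  0.4776   0.1802   0.1243   0.0417 -10.9872] z90 0.0265 0.0259
long all [0.5147 0.0486 0.2361 0.0247 0.8162] circ [0.5147 0.0444] 0.1183
short all [  0.5246   0.1696   0.209    0.0261 -10.7801] circ [0.5245 0.1687] 0.1047
grey [ 0.7027  0.0515  0.0629  0.062  -1.408 ] circ [0.7018 0.0511] 0.0333
black [ 4.76300e-01  2.96100e-01  6.70000e-02  6.64000e-02 -8.94021e+01] circ [0.4771 0.2959] 0.0347
tape [ 0.689   0.1548  0.0683  0.0653 44.4647] circ [0.6888 0.1547] 0.0354
board short [ 0.5856 -0.284   0.2434  0.0706  8.5989]
board long [ 0.6027 -0.3966  0.2736  0.1315  8.4003]
board thin [ 0.6261 -0.1771  0.1225  0.0844  8.4964]
board thick [ 0.5    -0.1961  0.1224  0.0845  8.8303]
210 mid [ 0.5004 -0.1957  0.0483] mean [ 0.5    -0.1941  0.0517] ext [0.032 0.034 0.028] zmax 0.062
55 mid [ 0.4716 -0.3012  0.0379] mean [ 0.4716 -0.3009  0.0377] ext [0.012 0.042 0.007] zmax 0.042
75 mid [ 0.5066 -0.3144  0.0541] mean [
[... 633 characters left out ...]
11 0.005] zmax 0.039
40 mid [ 0.6617 -0.3772  0.0414] mean [ 0.6619 -0.3764  0.0414] ext [0.014 0.011 0.015] zmax 0.049
23 mid [ 0.6567 -0.3391  0.0423] mean [ 0.6564 -0.3381  0.0435] ext [0.013 0.009 0.012] zmax 0.048
33 mid [ 0.6503 -0.2946  0.0418] mean [ 0.6497 -0.2938  0.0426] ext [0.015 0.01  0.014] zmax 0.049
21 mid [ 0.6442 -0.2561  0.042 ] mean [ 0.6441 -0.2553  0.0435] ext [0.012 0.009 0.012] zmax 0.048
53 mid [ 0.7001 -0.2665  0.0385] mean [ 0.7003 -0.266   0.0375] ext [0.011 0.042 0.008] zmax 0.043
53 mid [ 0.7282 -0.3468  0.0379] mean [ 0.7279 -0.3478  0.0375] ext [0.01  0.043 0.008] zmax 0.042
stone zmax 0.03917190376038492
table z -0.00034299925920646876 -0.0022882326216528397
```

Two views agree on the handles (z about 0.026, position within 2 mm). Boards, stops, clips and saddles agree with the stated geometry, with bays at 8.65°. Next is a helper that turns targets into tool-axis moves.

```bash
cat > go.py <<'E'
import sys,numpy as np
from plant import robot
from scipy.spatial.transform import Rotation as R
def d(R0,p0,x,y,z,psi):
    a=np.radians(psi);Rt=np.array([[np.cos(a),np.sin(a),0],[np.sin(a),-np.cos(a),0],[0,0,-1]])
    print("turn deg",R.from_matrix(R0.T@Rt).as_rotvec(degrees=True).round(2),"then shift mm",(1000*Rt.T@(np.array([x,y,z])-p0)).round(1));return Rt,np.array([x,y,z])
s=robot.read_state();R0=R.from_rotvec(s["orientation"]).as_matrix();p=s["tool_pos"]
print(round(s["t"],2),p.round(4),"q6",s["q"][5].round(2),"F",s["force"].round(1),"open",s["opening"].round(4))
for a in sys.argv[1:]: R0,p=d(R0,p,*map(float,a.split(",")))
E
python3 go.py .4647,.0478,.30,.7 .4647,.0478,.189,.7 .4647,.0478,.33,.7 .5491,-.3741,.33,8.65
```

```text
Traceback (most recent call last):
  File "go.py", line 8, in <module>
    print(round(s["t"],2),p.round(4),"q6",s["q"][5].round(2),"F",s["force"].round(1),"open",s["opening"].round(4))
                                                                                            ^^^^^^^^^^^^^^^^^^
AttributeError: 'float' object has no attribute 'round'
```

```bash
sed -i 's/s\["opening"\].round(4)/round(s["opening"],4)/' go.py
python3 go.py .4647,.0478,.30,.7 .4647,.0478,.189,.7 .4647,.0478,.33,.7 .5491,-.3741,.33,8.65
```

```text
0.1 [ 0.1448 -0.582   0.4038] q6 -0.09 F [ 0.5 -0.1  0.7] open 0.0932
turn deg [-0.1   0.   13.27] then shift mm [ 327.5 -625.9  103.8]
turn deg [0. 0. 0.] then shift mm [  0.   0. 111.]
turn deg [0. 0. 0.] then shift mm [   0.    0. -141.]
turn deg [ 0.    0.   -7.95] then shift mm [ 20.  429.8   0. ]
```

Request:
drive_tool(moves=[60, 0, 0, 0, 0, 0, 6.63, 60, 0, 0, 0, 0, 0, 6.63, 60, 20.5, -39.1, 6.5, 0, 0, 0, 60, 20.5, -39.1, 6.5, 0, 0, 0, 60, 20.5, -39.1, 6.5, 0, 0, 0, 60, 20.5, -39.1, 6.5, 0, 0, 0, 60, 20.5, -39.1, 6.5, 0, 0, 0, 60, 20.5, -39.1, 6.5, 0, 0, 0], grip_force=40)

```text
t: 0.9
tool_pos: [0.2653, -0.3444, 0.365]
orientation: [-3.141, -0.019, 0.0]
force: [0.5, -0.6, 0.6]
opening: 0.0599
gripper_force: 0.0
```

Request:
drive_tool(moves=[60, 20.5, -39.1, 6.5, 0, 0, 0, 60, 20.5, -39.1, 6.5, 0, 0, 0, 60, 20.5, -39.1, 6.5, 0, 0, 0, 60, 20.5, -39.1, 6.5, 0, 0, 0, 60, 20.5, -39.1, 6.5, 0, 0, 0, 60, 20.5, -39.1, 6.5, 0, 0, 0, 60, 20.5, -39.1, 6.5, 0, 0, 0, 60, 20.5, -39.1, 6.5, 0, 0, 0])

```text
t: 1.7
tool_pos: [0.4254, -0.0294, 0.3134]
orientation: [3.141, 0.02, 0.0]
force: [0.9, -0.7, 0.5]
opening: 0.0602
gripper_force: 0.0
```

Request:
drive_tool(moves=[60, 20.5, -39.1, 6.5, 0, 0, 0, 60, 20.5, -39.1, 6.5, 0, 0, 0, 60, 0, 0, 0, 0, 0, 0, 60, 0, 0, 0, 0, 0, 0])

```text
t: 2.1
tool_pos: [0.4649, 0.0483, 0.3]
orientation: [3.141, 0.024, -0.003]
force: [0.3, -1.1, -0.2]
opening: 0.0599
gripper_force: 0.0
```

```bash
python3 go.py .4647,.0478,.189,.7
```

```text
2.1 [0.4649 0.0483 0.3   ] q6 1.55 F [ 0.3 -1.1 -0.2] open 0.0599
turn deg [0.01 0.11 0.17] then shift mm [ -0.2   0.5 111. ]
```

Request:
drive_tool(moves=[60, 0, 0, 40, 0, 0, 0, 60, 0, 0, 40, 0, 0, 0, 60, 0, 0, 20, 0, 0, 0, 60, 0, 0.5, 11, 0, 0, 0, 60, 0, 0, 0, 0, 0, 0, 0, 0, 0, 0, 0, 0, 0, 0, 0, 0, 0, 0, 0, 0, 0, 0, 0, 0, 0, 0, 0])

```text
t: 2.9
tool_pos: [0.4659, 0.0467, 0.1913]
orientation: [3.141, 0.019, 0.004]
force: [0.1, -0.4, 0.8]
opening: 0.0408
gripper_force: 0.0
```

Request:
drive_tool(moves=[0, 0, 0, 0, 0, 0, 0, 0, 0, 0, 0, 0, 0, 0, 0, 0, 0, -21, 0, 0, 0, 0, 0, 0, -40, 0, 0, 0, 0, 0, 0, -40, 0, 0, 0, 0, 0, 0, -40, 0, 0, 0, 0, 0, 0, 0, 0, 0, 0, 0, 0, 0, 0, 0, 0, 0], grip_force=40)

```text
t: 3.7
tool_pos: [0.4654, 0.0469, 0.3316]
orientation: [3.141, 0.02, 0.004]
force: [-0.7, -0.2, -2.1]
opening: 0.0265
gripper_force: 40.0
```

```bash
python3 go.py .5491,-.3741,.33,8.65; python3 - <<'E'
from meas import *
t=robot.read_camera("top");s=robot.read_camera("side")
cv2.imwrite("pics/m1.png",np.hstack([t["color"][200:400,220:420],s["color"][130:330,200:400]]).repeat(2,0).repeat(2,1)[...,::-1])
E
```

```text
3.7 [0.4654 0.0469 0.3316] q6 1.55 F [-0.7 -0.2 -2.1] open 0.0265
turn deg [ 0.01 -0.13 -7.93] then shift mm [ 19.4 428.8   1.6]
```

View pics/m1.png

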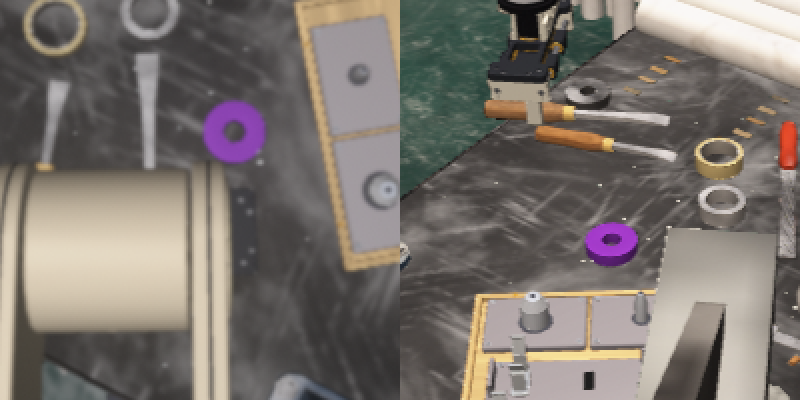

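The chisel is held level: handle at side-crop (530,110), tip at (668,119), and top-crop tip at (147,54). I carry it to bay_long and check the tip position from this picture.

Request:
drive_tool(moves=[0, 0, 0, 0, 0, 0, -7.93, 0, 1.8, 39, 0, 0, 0, 0, 0, 1.8, 39, 0, 0, 0, 0, 0, 1.8, 39, 0, 0, 0, 0, 0, 1.8, 39, 0, 0, 0, 0, 0, 1.8, 39, 0, 0, 0, 0, 0, 1.8, 39, 0, 0, 0, 0, 0, 1.8, 39, 0, 0, 0, 0])

```text
t: 4.6
tool_pos: [0.5179, -0.2224, 0.328]
orientation: [-3.13, -0.236, 0.005]
force: [1.2, 0.2, -1.3]
opening: 0.0268
gripper_force: 40.0
```

Request:
drive_tool(moves=[0, 1.8, 39, 0, 0, 0, 0, 0, 1.8, 39, 0, 0, 0, 0, 0, 1.8, 39, 0, 0, 0, 0, 0, 1.6, 38.8, 1.6, 0, 0, 0, 0, 0, 0, 0, 0, 0, 0, 0, 0, 0, 0, 0, 0, 0])

```text
t: 5.2
tool_pos: [0.5481, -0.3745, 0.3257]
orientation: [-3.129, -0.234, 0.006]
force: [-0.7, 0.3, -1.3]
opening: 0.0269
gripper_force: 40.0
```

```bash
python3 go.py .5491,-.3741,.23,8.65; python3 - <<'E'
from meas import *
t=robot.read_camera("top");P=cloud(t)
cv2.imwrite("pics/m2.png",cv2.resize(t["color"][150:350,380:580],None,fx=3,fy=3)[...,::-1])
E
```

```text
5.2 [ 0.5481 -0.3745  0.3257] q6 0.74 F [-0.7  0.3 -1.3] open 0.0269
turn deg [-0.23  0.19 -0.1 ] then shift mm [ 1.  -0.3 95.7]
```

View pics/m2.png

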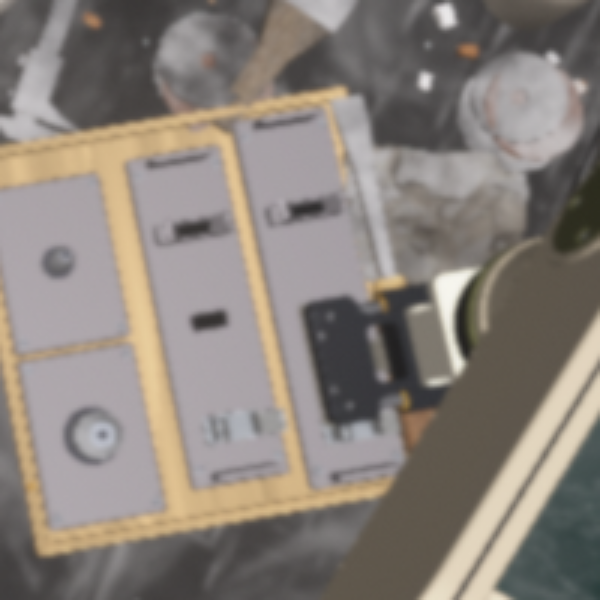

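The blade tip shows at about crop (348,97), which is top pixel (496,182.3). I compare this with where it should be.

```bash
python3 - <<'E'
from h import *
t=dict(np.load("top0.npz"));P=0
print(ray(t,496,182.0,.153).round(4),"expect",np.round([.5481+.17*.9887,-.3745+.17*.1503],4))
print(ray(t,380+386/3,150+284/3,.158).round(4),"ferrule; expect",np.round([.5481+.04*.9887,-.3745+.04*.1503],4))
print("proj expect tip",proj(t,[.7162,-.3489,.153]).round(1))
E
```

```text
[ 0.7131 -0.3509  0.153 ] expect [ 0.7162 -0.3489]
[ 0.5891 -0.3644  0.158 ] ferrule; expect [ 0.5876 -0.3685]
proj expect tip [494.9 180.5]
```

Request:
drive_tool(moves=[0, 2, 0, 30, 0, 0, 0, 0, 0, 0, 25, 0, 0, 0, 0, 0, 0, 15, 0, 0, 0, 0, 0, 0, 0, 0, 0, 0])

```text
t: 5.65
tool_pos: [0.5499, -0.3719, 0.2556]
orientation: [-3.128, -0.238, 0.007]
force: [0.3, 0.3, -1.8]
opening: 0.0269
gripper_force: 40.0
```

Request:
drive_tool(moves=[0, 0, 0, 8, 0, 0, 0, 0, 0, 0, 8, 0, 0, 0, 0, 0, 0, 0, 0, 0, 0])

```text
t: 5.95
tool_pos: [0.5512, -0.3738, 0.2434]
orientation: [3.132, 0.237, 0.001]
force: [0.7, 0.2, -1.2]
opening: 0.0263
gripper_force: 40.0
```

Request:
drive_tool(moves=[0, 0, 0, 6, 0, 0, 0, 0, 0, 0, 6, 0, 0, 0, 0, 0, 0, 0, 0, 0, 0])

```text
t: 6.25
tool_pos: [0.5516, -0.374, 0.2323]
orientation: [3.131, 0.237, 0.004]
force: [2.3, 2.4, 0.5]
opening: 0.0267
gripper_force: 40.0
```

Request:
drive_tool(moves=[0, 0, 0, 4, 0, 0, 0, 0, 0, 0, 4, 0, 0, 0, 0, 0, 0, 0, 0, 0, 0])

```text
t: 6.55
tool_pos: [0.5508, -0.3742, 0.2232]
orientation: [3.132, 0.236, 0.001]
force: [0.1, -0.3, 1.4]
opening: 0.0266
gripper_force: 40.0
```

Request:
drive_tool(moves=[0, 0, 0, 4, 0, 0, 0, 0, 0, 0, 4, 0, 0, 0, 0, 0, 0, 0, 0, 0, 0])

```text
t: 6.85
tool_pos: [0.5508, -0.3743, 0.2153]
orientation: [3.132, 0.236, 0.001]
force: [-1.0, -0.7, 3.6]
opening: 0.0266
gripper_force: 40.0
```

Request:
drive_tool(moves=[0, 0, 0, 3, 0, 0, 0, 0, 0, 0, 2, 0, 0, 0, 0, 0, 0, 0, 0, 0, 0])

```text
t: 7.15
tool_pos: [0.5506, -0.3742, 0.21]
orientation: [3.132, 0.236, -0.0]
force: [0.3, -0.6, 1.9]
opening: 0.0266
gripper_force: 40.0
```

```bash
python3 - <<'E'
from meas import *
s=robot.read_camera("side");print(robot.read_state()["force"])
cv2.imwrite("pics/m3.png",cv2.resize(s["color"][250:390,210:350],None,fx=4,fy=4)[...,::-1])
E
```

```text
[-1.29058587 -1.79858454  1.62635404]
```

View pics/m3.png

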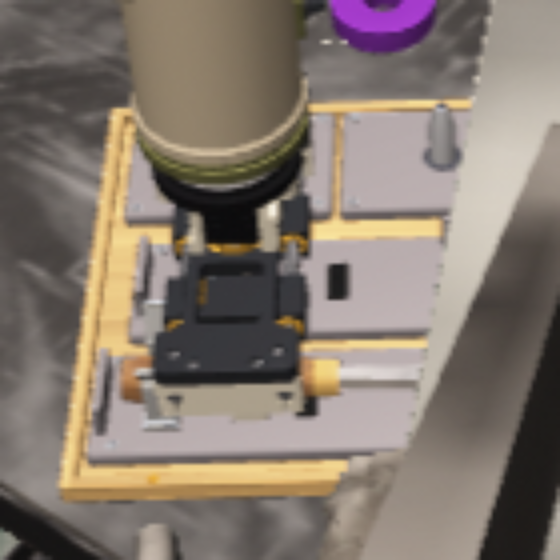

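The chisel lies between the stops with its handle in the clip (crop 150,380). I press a little further to feel the seat.

Request:
drive_tool(moves=[0, 0, 0, 2, 0, 0, 0, 0, 0, 0, 2, 0, 0, 0, 0, 0, 0, 0, 0, 0, 0])

```text
t: 7.5
tool_pos: [0.5508, -0.3742, 0.2077]
orientation: [3.132, 0.237, -0.0]
force: [-6.8, 1.0, 14.6]
opening: 0.0267
gripper_force: 40.0
```

Firm seat at 14.6 N. I release and rise.

Request:
drive_tool(moves=[0, 0, 0, -2, 0, 0, 0, 50, 0, 0, 0, 0, 0, 0, 50, 0, 0, 0, 0, 0, 0, 50, 0, 0, 0, 0, 0, 0, 50, 0, 0, -20, 0, 0, 0, 50, 0, 0, -40, 0, 0, 0, 50, 0, 0, -40, 0, 0, 0, 50, 0, 0, -20, 0, 0, 0])

```text
t: 8.3
tool_pos: [0.5516, -0.3743, 0.3324]
orientation: [3.129, 0.237, 0.006]
force: [0.0, 0.3, 1.0]
opening: 0.0502
gripper_force: 0.0
```

```bash
python3 go.py .4902,.1762,.33,-10.8 .4902,.1762,.189,-10.8
```

```text
8.3 [ 0.5516 -0.3743  0.3324] q6 0.75 F [0.  0.3 1. ] open 0.0502
turn deg [ 0.17 -0.23 19.45] then shift mm [-163.4 -529.2    2.4]
turn deg [0. 0. 0.] then shift mm [  0.   0. 141.]
```

Request:
drive_tool(moves=[60, 0, 0, 0, 0, 0, 6.5, 60, 0, 0, 0, 0, 0, 6.5, 60, 0, 0, 0, 0, 0, 6.45, 60, -11.7, -37.8, 0, 0, 0, 0, 60, -11.7, -37.8, 0, 0, 0, 0, 60, -11.7, -37.8, 0, 0, 0, 0, 60, -11.7, -37.8, 0, 0, 0, 0, 60, -11.7, -37.8, 0, 0, 0, 0])

```text
t: 9.1
tool_pos: [0.5284, -0.1757, 0.3278]
orientation: [-3.127, 0.296, 0.0]
force: [0.5, 0.7, 0.5]
opening: 0.0599
gripper_force: 0.0
```

Request:
drive_tool(moves=[60, -11.7, -37.8, 0, 0, 0, 0, 60, -11.7, -37.8, 0, 0, 0, 0, 60, -11.7, -37.8, 0, 0, 0, 0, 60, -11.7, -37.8, 0, 0, 0, 0, 60, -11.7, -37.8, 0, 0, 0, 0, 60, -11.7, -37.8, 0, 0, 0, 0, 60, -11.7, -37.8, 0, 0, 0, 0, 60, -11.7, -37.8, 0, 0, 0, 0])

```text
t: 9.9
tool_pos: [0.4931, 0.139, 0.3281]
orientation: [-3.128, 0.296, -0.0]
force: [1.4, 0.2, -0.0]
opening: 0.0602
gripper_force: 0.0
```

Request:
drive_tool(moves=[60, -11.3, -37.8, 2.4, 0, 0, 0, 60, 0, 0, 0, 0, 0, 0, 60, 0, 0, 0, 0, 0, 0])

```text
t: 10.2
tool_pos: [0.4893, 0.1773, 0.3254]
orientation: [3.127, -0.292, -0.001]
force: [-0.8, -0.5, -0.7]
opening: 0.06
gripper_force: 0.0
```

```bash
python3 go.py .4902,.1762,.189,-10.8
python3 - <<'E'
from meas import *
t=robot.read_camera("top");P=cloud(t);hm=np.nan_to_num(P[...,2])
# long chisel in bay: check blade and handle height where visible
for n,x,y in(("handle end",.5985-.9887*.115,-.3666-.1503*.115),("handle",.5985-.9887*.04,-.3666-.1503*.04),("blade",.5985+.9887*.1,-.3666+.1503*.1)):
    u,v=proj(t,[x,y,.04]);print(n,P[int(round(v)),int(round(u))].round(3),t["color"][int(round(v)),int(round(u))])
cv2.imwrite("pics/m4.png",cv2.resize(t["color"][170:345,350:540],None,fx=3,fy=3)[...,::-1])
E
```

```text
10.2 [0.4893 0.1773 0.3254] q6 2.01 F [-0.8 -0.5 -0.7] open 0.06
turn deg [0.04 0.03 0.13] then shift mm [  1.1   0.9 136.4]
handle end [ 0.484 -0.382  0.044] [156 122  97]
handle [ 0.559 -0.372  0.04 ] [151 118  93]
blade [ 0.699 -0.353  0.036] [159 156 158]
```

View pics/m4.png

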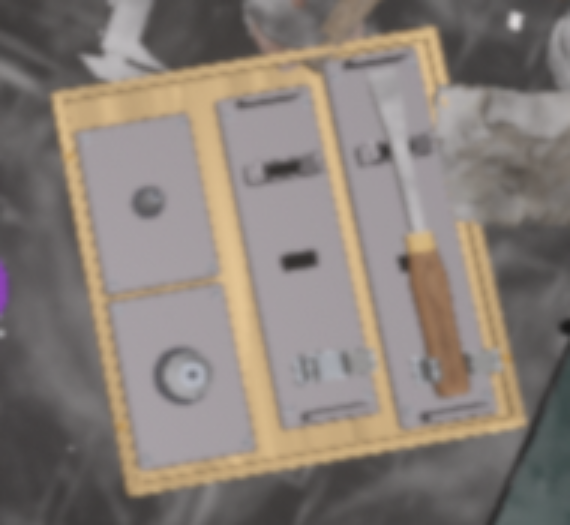

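The long chisel lies in bay_long: handle in the clip at crop (445,365), blade through the saddle at (395,150), clear of both stops, handle top at z about 0.044. Now the short chisel.

Request:
drive_tool(moves=[60, 1, 0.5, 40, 0, 0, 0, 60, 0, 0, 40, 0, 0, 0, 60, 0, 0, 36, 0, 0, 0, 60, 0, 0, 20, 0, 0, 0, 60, 0, 0, 0, 0, 0, 0, 0, 0, 0, 0, 0, 0, 0, 0, 0, 0, 0, 0, 0, 0, 0, 0, 0, 0, 0, 0, 0])

```text
t: 11.05
tool_pos: [0.4908, 0.1753, 0.1901]
orientation: [-3.127, 0.297, -0.001]
force: [-0.3, 0.3, -0.2]
opening: 0.0404
gripper_force: 0.0
```

Request:
drive_tool(moves=[0, 0, 0, 0, 0, 0, 0, 0, 0, 0, 0, 0, 0, 0, 0, 0, 0, -20, 0, 0, 0, 0, 0, 0, -40, 0, 0, 0, 0, 0, 0, -40, 0, 0, 0, 0, 0, 0, -40, 0, 0, 0, 0, 0, 0, 0, 0, 0, 0, 0, 0, 0, 0, 0, 0, 0])

```text
t: 11.85
tool_pos: [0.4907, 0.1761, 0.3307]
orientation: [-3.127, 0.296, -0.004]
force: [-0.6, 0.3, -2.4]
opening: 0.0269
gripper_force: 40.0
```

```bash
python3 go.py .5521,-.2891,.33,8.65
```

```text
11.85 [0.4907 0.1761 0.3307] q6 2.01 F [-0.6  0.3 -2.4] open 0.0269
turn deg [ -0.04  -0.13 -19.45] then shift mm [ -9.3 469.1   0.7]
```

Request:
drive_tool(moves=[0, 0, 0, 0, 0, 0, -6.5, 0, 0, 0, 0, 0, 0, -6.5, 0, 0, 0, 0, 0, 0, -6.45, 0, -0.8, 39.1, 0, 0, 0, 0, 0, -0.8, 39.1, 0, 0, 0, 0, 0, -0.8, 39.1, 0, 0, 0, 0, 0, -0.8, 39.1, 0, 0, 0, 0, 0, -0.8, 39.1, 0, 0, 0, 0])

```text
t: 12.65
tool_pos: [0.515, -0.0193, 0.3271]
orientation: [-3.132, -0.237, 0.006]
force: [-0.0, 0.6, -1.8]
opening: 0.0272
gripper_force: 40.0
```

Request:
drive_tool(moves=[0, -0.8, 39.1, 0, 0, 0, 0, 0, -0.8, 39.1, 0, 0, 0, 0, 0, -0.8, 39.1, 0, 0, 0, 0, 0, -0.8, 39.1, 0, 0, 0, 0, 0, -0.8, 39.1, 0, 0, 0, 0, 0, -0.8, 39.1, 0, 0, 0, 0, 0, -0.5, 39, 0, 0, 0, 0, 0, 0, 0, 0, 0, 0, 0])

```text
t: 13.45
tool_pos: [0.5507, -0.2932, 0.3264]
orientation: [-3.132, -0.231, 0.006]
force: [-0.2, 0.3, -2.2]
opening: 0.0266
gripper_force: 40.0
```

Request:
drive_tool(moves=[0, 0, 0, 0, 0, 0, 0, 0, 0, 0, 0, 0, 0, 0])

```text
t: 13.65
tool_pos: [0.5514, -0.2882, 0.3277]
orientation: [-3.13, -0.237, 0.004]
force: [0.1, 0.4, -2.1]
opening: 0.0267
gripper_force: 40.0
```

```bash
python3 go.py .5521,-.2891,.254,8.65
```

```text
13.65 [ 0.5514 -0.2882  0.3277] q6 0.86 F [ 0.1  0.4 -2.1] open 0.0267
turn deg [-0.15  0.13  0.01] then shift mm [ 0.6  1.  73.7]
```

Request:
drive_tool(moves=[0, 0.5, 1, 30, 0, 0, 0, 0, 0, 0, 25, 0, 0, 0, 0, 0, 0, 17, 0, 0, 0, 0, 0, 0, 0, 0, 0, 0])

```text
t: 14.05
tool_pos: [0.5512, -0.2883, 0.2541]
orientation: [-3.129, -0.238, 0.008]
force: [-0.8, 0.3, -1.4]
opening: 0.027
gripper_force: 40.0
```

Request:
drive_tool(moves=[0, 0, 0, 8, 0, 0, 0, 0, 0, 0, 8, 0, 0, 0, 0, 0, 0, 0, 0, 0, 0])

```text
t: 14.35
tool_pos: [0.5528, -0.2898, 0.2419]
orientation: [-3.132, -0.237, -0.001]
force: [-0.8, 1.3, -1.8]
opening: 0.0267
gripper_force: 40.0
```

Request:
drive_tool(moves=[0, 0, 0, 6, 0, 0, 0, 0, 0, 0, 6, 0, 0, 0, 0, 0, 0, 0, 0, 0, 0])

```text
t: 14.65
tool_pos: [0.5526, -0.29, 0.2296]
orientation: [-3.133, -0.237, -0.001]
force: [2.3, 1.8, -1.0]
opening: 0.0267
gripper_force: 40.0
```

Request:
drive_tool(moves=[0, 0, 0, 4, 0, 0, 0, 0, 0, 0, 4, 0, 0, 0, 0, 0, 0, 0, 0, 0, 0])

```text
t: 14.95
tool_pos: [0.5522, -0.2901, 0.2209]
orientation: [-3.132, -0.236, 0.001]
force: [1.0, 1.2, -0.8]
opening: 0.0266
gripper_force: 40.0
```

Request:
drive_tool(moves=[0, 0, 0, 4, 0, 0, 0, 0, 0, 0, 4, 0, 0, 0, 0, 0, 0, 0, 0, 0, 0])

```text
t: 15.25
tool_pos: [0.5524, -0.2903, 0.2135]
orientation: [3.133, 0.236, 0.0]
force: [-1.1, 1.1, 0.6]
opening: 0.0265
gripper_force: 40.0
```

Request:
drive_tool(moves=[0, 0, 0, 3, 0, 0, 0, 0, 0, 0, 2, 0, 0, 0, 0, 0, 0, 0, 0, 0, 0])

```text
t: 15.55
tool_pos: [0.5523, -0.29, 0.2087]
orientation: [-3.132, -0.236, 0.0]
force: [-2.3, 3.0, 4.3]
opening: 0.0266
gripper_force: 40.0
```

Request:
drive_tool(moves=[0, 0, 0, 2, 0, 0, 0, 0, 0, 0, 1, 0, 0, 0, 0, 0, 0, 0, 0, 0, 0])

```text
t: 15.85
tool_pos: [0.5525, -0.29, 0.2082]
orientation: [-3.132, -0.236, 0.001]
force: [-11.6, 7.8, 23.2]
opening: 0.0268
gripper_force: 40.0
```

Request:
drive_tool(moves=[0, 0, 0, -2, 0, 0, 0, 50, 0, 0, 0, 0, 0, 0, 50, 0, 0, 0, 0, 0, 0, 50, 0, 0, 0, 0, 0, 0, 50, 0, 0, -20, 0, 0, 0, 50, 0, 0, -40, 0, 0, 0, 50, 0, 0, -40, 0, 0, 0, 50, 0, 0, -20, 0, 0, 0])

```text
t: 16.65
tool_pos: [0.5532, -0.2908, 0.3319]
orientation: [3.129, 0.236, 0.006]
force: [-0.2, 0.2, -0.0]
opening: 0.0502
gripper_force: 0.0
```

```bash
python3 go.py .7022,.0513,.33,90 .7022,.0513,.190,90
```

```text
16.65 [ 0.5532 -0.2908  0.3319] q6 0.85 F [-0.2  0.2 -0. ] open 0.0502
turn deg [ 3.200e-01 -3.000e-02 -8.137e+01] then shift mm [342.1 149.    1.9]
turn deg [0. 0. 0.] then shift mm [  0.   0. 140.]
```

Seated firmly at 23 N. Now the grey ring, with a check of bay_short on the way.

Request:
drive_tool(moves=[82, 0, 0, 0, 0, 0, -8.14, 82, 0, 0, 0, 0, 0, -8.14, 82, 0, 0, 0, 0, 0, -8.14, 82, 0, 0, 0, 0, 0, -8.14, 82, 0, 0, 0, 0, 0, -8.14, 82, 0, 0, 0, 0, 0, -8.14, 82, 0, 0, 0, 0, 0, -8.14, 82, 0, 0, 0, 0, 0, -8.14])

```text
t: 17.45
tool_pos: [0.5524, -0.2903, 0.3273]
orientation: [-2.507, -1.893, 0.0]
force: [0.9, -0.1, 0.4]
opening: 0.0817
gripper_force: 0.0
```

Request:
drive_tool(moves=[82, 0, 0, 0, 0, 0, -8.14, 82, 0, 0, 0, 0, 0, -8.14, 82, 38, 16.6, 0, 0, 0, 0, 82, 38, 16.6, 0, 0, 0, 0, 82, 38, 16.6, 0, 0, 0, 0, 82, 38, 16.6, 0, 0, 0, 0, 82, 38, 16.6, 0, 0, 0, 0, 82, 38, 16.6, 0, 0, 0, 0])

```text
t: 18.25
tool_pos: [0.6524, -0.0606, 0.3275]
orientation: [2.221, 2.222, -0.0]
force: [0.6, -0.7, -0.4]
opening: 0.0822
gripper_force: 0.0
```

Request:
drive_tool(moves=[82, 38, 16.6, 0, 0, 0, 0, 82, 38, 16.4, 0, 0, 0, 0, 82, 38, 16.4, 0, 0, 0, 0, 82, 0, 0, 0, 0, 0, 0, 82, 0, 0, 0, 0, 0, 0])

```text
t: 18.75
tool_pos: [0.7013, 0.0529, 0.327]
orientation: [-2.218, -2.224, 0.001]
force: [-0.1, -0.5, -0.2]
opening: 0.0818
gripper_force: 0.0
```

```bash
python3 go.py .7022,.0513,.190,90; python3 - <<'E'
from meas import *
t=robot.read_camera("top");P=cloud(t)
for y in(.10,.09,.04,.0):
    u,v=proj(t,[.5857-.9887*y,-.2839-.1503*y,.04]);print(y,P[int(round(v)),int(round(u))].round(3))
s=robot.read_camera("side")
A=cv2.resize(t["color"][170:345,350:540],(400,368));B=cv2.resize(s["color"][240:390,210:373],(400,368))
cv2.imwrite("pics/m5.png",np.hstack([A,B])[...,::-1])
E
```

```text
18.75 [0.7013 0.0529 0.327 ] q6 -0.0 F [-0.1 -0.5 -0.2] open 0.0818
turn deg [-0.04  0.03  0.15] then shift mm [ -1.6   0.9 137. ]
0.1 [ 0.486 -0.298  0.044]
0.09 [ 0.497 -0.297  0.044]
0.04 [ 0.546 -0.289  0.044]
0.0 [ 0.587 -0.284  0.04 ]
```

View pics/m5.png

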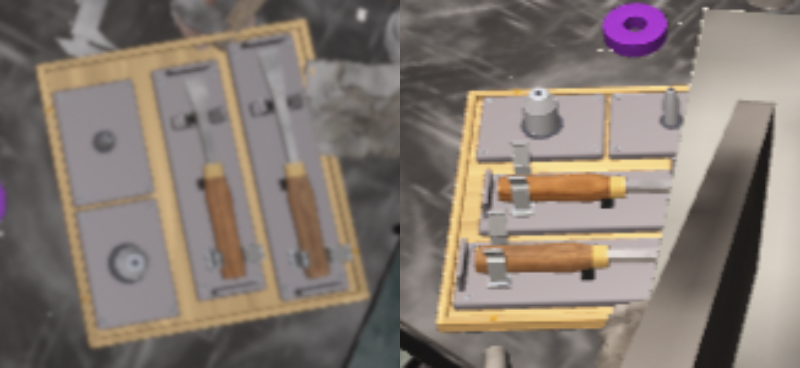

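Both chisels sit in their clips, at side half (520,190) and (497,255), between stops and in the saddles. The short handle's top is at z 0.044. Now I grasp the grey ring.

Request:
drive_tool(moves=[82, -1.5, 1, 40, 0, 0, 0, 82, 0, 0, 40, 0, 0, 0, 82, 0, 0, 37, 0, 0, 0, 82, 0, 0, 20, 0, 0, 0, 82, 0, 0, 0, 0, 0, 0, 0, 0, 0, 0, 0, 0, 0, 0, 0, 0, 0, 0, 0, 0, 0, 0, 0, 0, 0, 0, 0])

```text
t: 19.65
tool_pos: [0.7024, 0.0497, 0.1914]
orientation: [2.221, 2.221, 0.001]
force: [0.6, -3.1, -0.6]
opening: 0.0631
gripper_force: 40.1
```

Request:
drive_tool(moves=[0, 0, 0, 0, 0, 0, 0, 0, 0, 0, 0, 0, 0, 0, 0, 0, 0, -20, 0, 0, 0, 0, 0, 0, -40, 0, 0, 0, 0, 0, 0, -40, 0, 0, 0, 0, 0, 0, -40, 0, 0, 0, 0, 0, 0, 0, 0, 0, 0, 0, 0, 0, 0, 0, 0, 0])

```text
t: 20.45
tool_pos: [0.7024, 0.0507, 0.3317]
orientation: [2.219, 2.222, 0.003]
force: [-0.6, -1.0, -3.0]
opening: 0.0631
gripper_force: 40.0
```

```bash
python3 go.py .5,-.1957,.33,98.65 .5,-.1957,.21,98.65
```

```text
20.45 [0.7024 0.0507 0.3317] q6 -0.0 F [-0.6 -1.  -3. ] open 0.0631
turn deg [ 0.12 -0.01 -8.6 ] then shift mm [-213.2 -237.2    1.7]
turn deg [0. 0. 0.] then shift mm [  0.   0. 120.]
```

Request:
drive_tool(moves=[0, 0, 0, 0, 0, 0, -8.58, 0, -26.6, -29.6, 0, 0, 0, 0, 0, -26.6, -29.6, 0, 0, 0, 0, 0, -26.6, -29.6, 0, 0, 0, 0, 0, -26.6, -29.6, 0, 0, 0, 0, 0, -26.6, -29.6, 0, 0, 0, 0, 0, -26.6, -29.6, 0, 0, 0, 0, 0, -26.6, -29.6, 0, 0, 0, 0])

```text
t: 21.25
tool_pos: [0.5231, -0.1652, 0.3274]
orientation: [-2.045, -2.379, 0.002]
force: [1.0, -0.8, -3.3]
opening: 0.0631
gripper_force: 40.0
```

Request:
drive_tool(moves=[0, -26.6, -29.6, 0, 0, 0, 0, 0, 0, 0, 0, 0, 0, 0, 0, 0, 0, 0, 0, 0, 0])

```text
t: 21.55
tool_pos: [0.4989, -0.1956, 0.3283]
orientation: [-2.048, -2.377, 0.001]
force: [0.9, 1.0, -2.6]
opening: 0.063
gripper_force: 40.0
```

```bash
python3 go.py .5,-.1957,.21,98.65; python3 - <<'E'
from meas import *
t=robot.read_camera("top");s=robot.read_camera("side")
A=cv2.resize(t["color"][200:345,350:500],(400,386));B=cv2.resize(s["color"][200:345,190:340],(400,386))
cv2.imwrite("pics/m6.png",np.hstack([A,B])[...,::-1])
E
```

```text
21.55 [ 0.4989 -0.1956  0.3283] q6 -0.62 F [ 0.9  1.  -2.6] open 0.063
turn deg [-0.17 -0.15 -0.16] then shift mm [ -0.3   1.1 118.3]
```

View pics/m6.png

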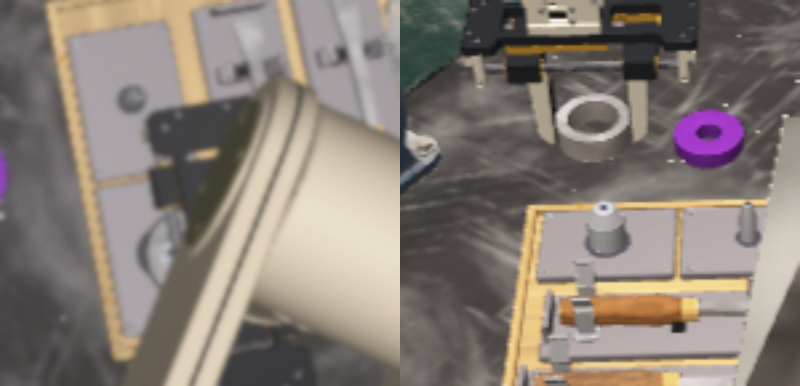

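The ring is held level between the fingers at side half (593,125), above the thick post. I lower it.

Request:
drive_tool(moves=[0, 0, 1, 30, 0, 0, 0, 0, 0, 0, 20, 0, 0, 0, 0, 0, 0, 10, 0, 0, 0, 0, 0, 0, 10, 0, 0, 0, 0, 0, 0, 10, 0, 0, 0, 0, 0, 0, 10, 0, 0, 0, 0, 0, 0, 0, 0, 0, 0])

```text
t: 22.35
tool_pos: [0.5005, -0.195, 0.2393]
orientation: [-2.047, -2.381, 0.001]
force: [-0.6, 0.1, -2.4]
opening: 0.0632
gripper_force: 40.0
```

Request:
drive_tool(moves=[0, 0, 0, 10, 0, 0, 0, 0, 0, 0, 10, 0, 0, 0, 0, 0, 0, 6, 0, 0, 0, 0, 0, 0, 0, 0, 0, 0])

```text
t: 22.75
tool_pos: [0.5003, -0.195, 0.2133]
orientation: [-2.047, -2.38, 0.001]
force: [0.5, 0.1, -2.8]
opening: 0.063
gripper_force: 40.0
```

Request:
drive_tool(moves=[0, 0, 0, 4, 0, 0, 0, 0, 0, 0, 1, 0, 0, 0, 0, 0, 0, 0, 0, 0, 0])

```text
t: 23.05
tool_pos: [0.501, -0.1953, 0.2097]
orientation: [-2.048, -2.382, -0.0]
force: [-1.0, 0.2, -3.9]
opening: 0.0626
gripper_force: 40.0
```

Request:
drive_tool(moves=[82, 0, 0, 0, 0, 0, 0, 82, 0, 0, 0, 0, 0, 0, 82, 0, 0, 0, 0, 0, 0, 82, 0, 0, -20, 0, 0, 0, 82, 0, 0, -40, 0, 0, 0, 82, 0, 0, -40, 0, 0, 0, 82, 0, 0, -22, 0, 0, 0])

```text
t: 23.75
tool_pos: [0.5017, -0.1956, 0.336]
orientation: [2.045, 2.378, 0.002]
force: [0.5, -0.9, -0.0]
opening: 0.0821
gripper_force: 0.0
```

```bash
python3 go.py .4767,.2960,.33,98.65 .4767,.2960,.190,98.65
```

```text
23.75 [ 0.5017 -0.1956  0.336 ] q6 -0.62 F [ 0.5 -0.9 -0. ] open 0.0821
turn deg [ 0.24  0.17 -0.03] then shift mm [489.8  49.2   6. ]
turn deg [0. 0. 0.] then shift mm [  0.   0. 140.]
```

Request:
drive_tool(moves=[85, 37.7, 3.8, 0, 0, 0, 0, 85, 37.7, 3.8, 0, 0, 0, 0, 85, 37.7, 3.8, 0, 0, 0, 0, 85, 37.7, 3.8, 0, 0, 0, 0, 85, 37.7, 3.8, 0, 0, 0, 0, 85, 37.7, 3.8, 0, 0, 0, 0, 85, 37.7, 3.8, 0, 0, 0, 0, 85, 37.7, 3.8, 0, 0, 0, 0])

```text
t: 24.55
tool_pos: [0.4856, 0.109, 0.3323]
orientation: [2.048, 2.381, 0.001]
force: [0.6, 0.5, -0.5]
opening: 0.0851
gripper_force: 0.0
```

Request:
drive_tool(moves=[85, 37.7, 3.8, 0, 0, 0, 0, 85, 37.7, 3.8, 0, 0, 0, 0, 85, 37.7, 3.8, 0, 0, 0, 0, 85, 37.7, 3.8, 0, 0, 0, 0, 85, 37.4, 3.6, 5, 0, 0, 0, 85, 0, 0, 0, 0, 0, 0, 85, 0, 0, 0, 0, 0, 0])

```text
t: 25.25
tool_pos: [0.4759, 0.297, 0.3266]
orientation: [2.046, 2.384, -0.001]
force: [-0.3, -0.7, -0.6]
opening: 0.0853
gripper_force: 0.0
```

```bash
python3 go.py .4767,.2960,.190,98.65; python3 - <<'E'
from meas import *
t=robot.read_camera("top");s=robot.read_camera("side");P=cloud(t)
hm=P[...,2]
q=P[255:335,370:450].reshape(-1,3);r=np.hypot(q[:,0]-.5,q[:,1]+.1957);k=(r>.018)&(r<.036)&(q[:,2]>.03)
print("ring top z",np.percentile(q[k,2],[10,50,90]).round(4),"mean",q[k].mean(0).round(4))
A=cv2.resize(t["color"][200:345,350:500],(400,386));B=cv2.resize(s["color"][140:320,240:426],(400,386))
cv2.imwrite("pics/m7.png",np.hstack([A,B])[...,::-1])
E
```

```text
25.25 [0.4759 0.297  0.3266] q6 0.31 F [-0.3 -0.7 -0.6] open 0.0853
turn deg [-0.02  0.02  0.08] then shift mm [ -1.1   0.6 136.6]
ring top z [0.0367 0.0394 0.0419] mean [ 0.5008 -0.1935  0.0393]
```

View pics/m7.png

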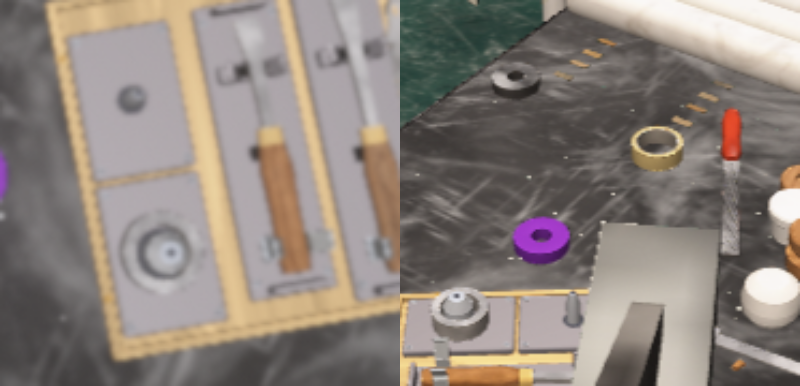

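The grey ring lies flat round the thick post at side crop (460,315), with its top at z 0.039. The black ring stands at side crop (515,80). I grasp it.

Request:
drive_tool(moves=[85, -1, 0.5, 40, 0, 0, 0, 85, 0, 0, 40, 0, 0, 0, 85, 0, 0, 37, 0, 0, 0, 85, 0, 0, 19, 0, 0, 0, 85, 0, 0, 0, 0, 0, 0, 0, 0, 0, 0, 0, 0, 0, 0, 0, 0, 0, 0, 0, 0, 0, 0, 0, 0, 0, 0, 0])

```text
t: 26.15
tool_pos: [0.4772, 0.2952, 0.1916]
orientation: [2.049, 2.381, 0.002]
force: [3.0, -1.5, 4.0]
opening: 0.0658
gripper_force: 28.2
```

Request:
drive_tool(moves=[0, 0, 0, 0, 0, 0, 0, 0, 0, 0, 0, 0, 0, 0, 0, 0, 0, -20, 0, 0, 0, 0, 0, 0, -40, 0, 0, 0, 0, 0, 0, -40, 0, 0, 0, 0, 0, 0, -40, 0, 0, 0, 0, 0, 0, 0, 0, 0, 0, 0, 0, 0, 0, 0, 0, 0])

```text
t: 26.95
tool_pos: [0.4767, 0.2955, 0.3305]
orientation: [2.048, 2.382, 0.001]
force: [0.8, -0.3, -6.2]
opening: 0.0652
gripper_force: 39.9
```

```bash
python3 go.py .6262,-.1768,.33,98.65 .6262,-.1768,.21,98.65
```

```text
26.95 [0.4767 0.2955 0.3305] q6 0.31 F [ 0.8 -0.3 -6.2] open 0.0652
turn deg [ 0.04 -0.02 -0.02] then shift mm [-489.4   76.7    0.5]
turn deg [0. 0. 0.] then shift mm [  0.   0. 120.]
```

Request:
drive_tool(moves=[0, -37.7, 5.9, 0, 0, 0, 0, 0, -37.7, 5.9, 0, 0, 0, 0, 0, -37.7, 5.9, 0, 0, 0, 0, 0, -37.7, 5.9, 0, 0, 0, 0, 0, -37.7, 5.9, 0, 0, 0, 0, 0, -37.7, 5.9, 0, 0, 0, 0, 0, -37.7, 5.9, 0, 0, 0, 0, 0, -37.7, 5.9, 0, 0, 0, 0])

```text
t: 27.75
tool_pos: [0.5677, 0.0029, 0.3266]
orientation: [-2.045, -2.378, 0.005]
force: [0.7, 0.0, -4.8]
opening: 0.0652
gripper_force: 39.9
```

Request:
drive_tool(moves=[0, -37.7, 5.9, 0, 0, 0, 0, 0, -37.7, 5.9, 0, 0, 0, 0, 0, -37.7, 5.9, 0, 0, 0, 0, 0, -37.7, 5.9, 0, 0, 0, 0, 0, -37.4, 5.9, 0, 0, 0, 0, 0, 0, 0, 0, 0, 0, 0, 0, 0, 0, 0, 0, 0, 0])

```text
t: 28.45
tool_pos: [0.6251, -0.1778, 0.3265]
orientation: [-2.046, -2.376, 0.003]
force: [-0.1, -0.3, -5.3]
opening: 0.0652
gripper_force: 39.9
```

```bash
python3 go.py .6262,-.1768,.25,98.65; python3 - <<'E'
from meas import *
t=robot.read_camera("top");s=robot.read_camera("side")
np.savez("side8.npz",**s)
A=cv2.resize(t["color"][190:335,350:500],(400,386));B=cv2.resize(s["color"][180:325,230:380],(400,386))
cv2.imwrite("pics/m8.png",np.hstack([A,B])[...,::-1])
E
```

```text
28.45 [ 0.6251 -0.1778  0.3265] q6 -0.5 F [-0.1 -0.3 -5.3] open 0.0652
turn deg [-0.31 -0.19 -0.13] then shift mm [ 0.8  1.3 76.5]
```

View pics/m8.png

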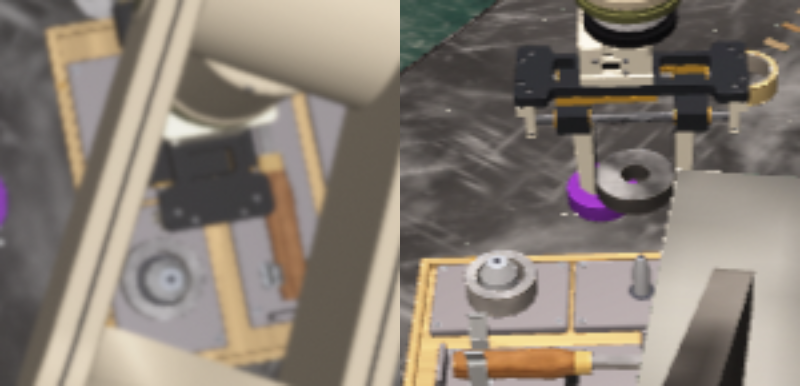

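The black ring is held level at side half (634,180), bore at (635,172), with the post at (641,280). The opening of 65 mm is a little under the 68 mm diameter, so I check how centred it is by rays.

```bash
python3 - <<'E'
from meas import *
s=dict(np.load("side8.npz"));f=150/400
for n,X in(("ring top exp",[.6251,-.1778,.153]),("bottom",[.6251,-.1778,.135]),("post top",[.6262,-.177,.058])):
    u,v=proj(s,X);print(n,((u-230)/f+400).round(1),((v-180)*386/145).round(1))
u,v=230+235*f,180+172*145/386
print("bore ray at .153",ray(s,u,v,.153).round(4),"at .143",ray(s,u,v,.143).round(4))
S=cloud(s);V=S[:,230:325].reshape(-1,3);k=(np.hypot(V[:,0]-.6251,V[:,1]+.1778)<.06)&(V[:,2]>.12)&(V[:,2]<.165)
p=V[k];h=np.histogram(p[:,2],10);print(h)
q=p[np.abs(p[:,2]-.153)<.006];print(q.min(0).round(3),q.max(0).round(3))
A=np.c_[q[:,:2],np.ones(len(q))];print("plane slope",np.linalg.lstsq(A,q[:,2],rcond=None)[0].round(3))
E
```

```text
ring top exp 633.8 175.8
bottom 634.4 191.6
post top 638.3 256.1
bore ray at .153 [ 0.6254 -0.1728  0.153 ] at .143 [ 0.6235 -0.1612  0.143 ]
(array([  8,  25,  35,  29,  50, 118, 168,  50,   8,   8]), array([0.13282618, 0.13600661, 0.13918705, 0.14236748, 0.14554791,
       0.14872834, 0.15190877, 0.15508921, 0.15826964, 0.16145007,
       0.1646305 ]))
[ 0.58  -0.209  0.147] [ 0.643 -0.139  0.159]
plane slope [-0.021  0.001  0.166]
```

The ring sits level, roughly 4 mm to the +y side of the TCP, well within the bore's clearance. I correct 2 mm and lower gently.

Request:
drive_tool(moves=[0, -1.5, 1.2, 30, 0, 0, 0, 0, 0, 0, 25, 0, 0, 0, 0, 0, 0, 15, 0, 0, 0, 0, 0, 0, 8, 0, 0, 0, 0, 0, 0, 0, 0, 0, 0])

```text
t: 29.05
tool_pos: [0.627, -0.1778, 0.2513]
orientation: [-2.046, -2.381, 0.001]
force: [-0.6, 0.8, -5.7]
opening: 0.0652
gripper_force: 39.9
```

Request:
drive_tool(moves=[0, 0, 0, 6, 0, 0, 0, 0, 0, 0, 6, 0, 0, 0, 0, 0, 0, 0, 0, 0, 0])

```text
t: 29.35
tool_pos: [0.6274, -0.1786, 0.2404]
orientation: [-2.048, -2.382, 0.0]
force: [0.2, 0.3, -6.4]
opening: 0.0652
gripper_force: 39.9
```

Request:
drive_tool(moves=[0, 0, 0, 6, 0, 0, 0, 0, 0, 0, 6, 0, 0, 0, 0, 0, 0, 0, 0, 0, 0])

```text
t: 29.65
tool_pos: [0.627, -0.1785, 0.2273]
orientation: [-2.047, -2.381, 0.001]
force: [0.2, 0.6, -6.1]
opening: 0.0654
gripper_force: 39.9
```

Request:
drive_tool(moves=[0, 0, 0, 6, 0, 0, 0, 0, 0, 0, 6, 0, 0, 0, 0, 0, 0, 0, 0, 0, 0])

```text
t: 29.95
tool_pos: [0.6269, -0.1784, 0.2152]
orientation: [-2.047, -2.381, 0.001]
force: [-0.3, 0.4, -6.3]
opening: 0.065
gripper_force: 39.9
```

Request:
drive_tool(moves=[0, 0, 0, 6, 0, 0, 0, 0, 0, 0, 1, 0, 0, 0, 0, 0, 0, 0, 0, 0, 0])

```text
t: 30.25
tool_pos: [0.6273, -0.1786, 0.2093]
orientation: [-2.048, -2.382, 0.0]
force: [0.3, 0.2, -4.9]
opening: 0.0653
gripper_force: 39.9
```

Next I release, rise, and swing clear to check.

Request:
drive_tool(moves=[85, 0, 0, 0, 0, 0, 0, 85, 0, 0, 0, 0, 0, 0, 85, 0, 0, 0, 0, 0, 0, 85, 0, 0, -20, 0, 0, 0, 85, 0, 0, -40, 0, 0, 0, 85, 0, 0, -40, 0, 0, 0, 85, 0, 0, -30, 0, 0, 0])

```text
t: 30.95
tool_pos: [0.6279, -0.1788, 0.3436]
orientation: [2.046, 2.379, 0.002]
force: [1.7, -0.8, 0.8]
opening: 0.085
gripper_force: 0.0
```

Request:
drive_tool(moves=[85, 40, 0, 0, 0, 0, 0, 85, 40, 0, 0, 0, 0, 0, 85, 40, 0, 0, 0, 0, 0, 85, 40, 0, 0, 0, 0, 0, 85, 40, 0, 0, 0, 0, 0, 85, 40, 0, 0, 0, 0, 0, 85, 40, 0, 0, 0, 0, 0, 85, 0, 0, 0, 0, 0, 0])

```text
t: 31.75
tool_pos: [0.5848, 0.1026, 0.3406]
orientation: [-2.043, -2.386, -0.003]
force: [-0.6, -1.0, -0.2]
opening: 0.0846
gripper_force: 0.0
```

```bash
python3 - <<'E'
from meas import *
t=robot.read_camera("top");s=robot.read_camera("side");P=cloud(t)
for n,x,y,a,b in(("thin",.6262,-.177,.0125,.036),("thick",.5,-.1957,.02,.034)):
    q=P[180:340,365:450].reshape(-1,3);r=np.hypot(q[:,0]-x,q[:,1]-y);k=(r>a)&(r<b)&(q[:,2]>.025)
    print(n,"top z",np.percentile(q[k,2],[10,50,90]).round(4),q[k].mean(0).round(4))
A=cv2.resize(t["color"][165:345,350:536],(400,386));B=cv2.resize(s["color"][150:400,190:449],(400,386))
cv2.imwrite("pics/m9.png",np.hstack([A,B])[...,::-1])
E
```

```text
thin top z [0.031  0.0337 0.0365] [ 0.6264 -0.1759  0.0337]
thick top z [0.0356 0.0397 0.0425] [ 0.5007 -0.1928  0.0391]
```

View pics/m9.png

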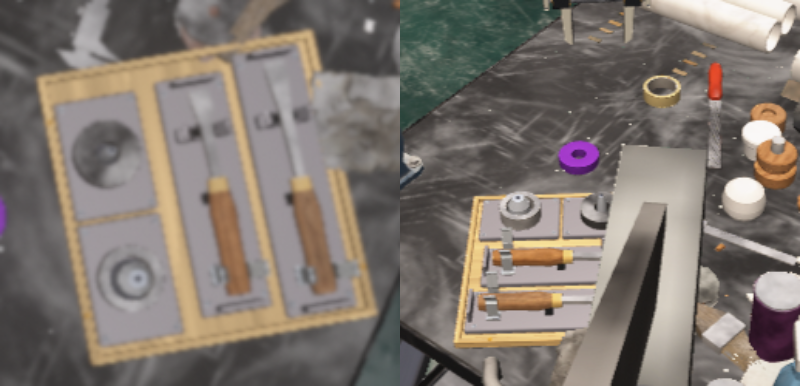

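Everything is in place. The black ring's top is at 0.034 and the grey ring's at 0.040, both flat, and both chisels are clipped. The tape and rasp are where they were, and the gripper touches nothing.

```bash
python3 -c "
from plant import robot
print(robot.close_job())"
```

```text
the job is handed in; nothing more can be done
None
```

The job is handed in at about 32 s: both chisels are snapped into their own bays, both rings lie flat on the posts that fit them, and the rasp and tape are where they lay; the hand-in returned no verdict.

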